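# Trip the breaker, load the test bay, re-arm

### The arm

A 6-joint arm with a two-finger parallel gripper is mounted at the origin on the work surface. World frame = base frame: x ahead of the robot, y to its left, z up, the work surface at z = 0. Lengths are in m, angles in rad, forces in N, time in s.
With the tool pointing down it reaches from about 0.35 to 0.975 m from the base axis. Payload 4.9 kg.
Tool frame: the origin (TCP) lies midway between the tips of the shut fingers; the grasp point (between the pads) lies 19 mm behind it (ctrl.hold_point_z is the distance from the TCP to the grasp point, in m); z points along the fingers, y is the line along which they close (so a half turn about z gives the same grasp; the last joint's range is limited). The gripper opens to 85 mm and grips with 20 to 120 N. Pads are 22 mm wide; open, the fingers measure 114 mm over their backs; the gripper's body (76 mm by 85 mm) begins 54 mm behind the grasp point. The pads swing forward as they close: fully open they stand 13 mm farther back than shut.
Start: joints at [0.985, 0.053, 1.613, -0, 1.476, -0.119], TCP at [0.281, 0.558, 0.231] pointing down, gripper open.
Joint ranges: [-3.01, 3.01], [-1.01, 2.22], [0.06, 2.58], [-1.02, 4.17], [0.09, 2.62], [-3.14, 3.14]. Speed limits (rad/s): [2.57, 2.57, 3.14, 3.14, 3.14, 3.14].

### API

Orientations are given as a rotation vector (axis times angle).
In Python, from station import status, viewer, finish_job, ctrl gives the robot as it stands.
- The arm moves only by the shell command python3 -m jog 'ROWS' [FORCE]. ROWS is JSON, a list of rows, each a list of 7 numbers: the turn, a rotation vector about the tool's x, y, z each as a share of 5 degrees, from -1 to 1, then the shift along the tool's x, y, z each as a share of 30 mm, from -1 to 1, then the opening, from -1 (shut) to 1 (fully open). A call has 1 to 5 rows; each row shifts and turns the commanded pose from where the row before left it, along the tool's axes as they then stand; what a row does not reach is not made up. A row lasts 1/8 s, in which the tool goes at most 62.5 mm and 10.7 degrees, less where a joint would pass 70% of its speed; a pose out of reach is approached as far as the arm can. A call with a number of a shift or a turn outside -1 to 1 is refused whole. A call with a gripper value outside its range is refused whole. The fingers move at their own pace and stop on an object; FORCE is the grip in N (left out, the last holds). Time passes only in rows, so rows that do not move let the fingers close. It gives the time, the measured TCP pose, the force, the opening and the grip force at its end, in the units of the state.
- status.get_obs(): the state, without advancing time (a new reading comes with each control period).
- viewer.get_image(name): name is "scene" or "top"; returns a dict with "img" (420x560x3 uint8, red, green, blue), "fovy" (degrees; the focal length in pixels is half the picture's height over the tangent of half this angle, whatever the lens; pixels are square), "cx", "cy" (the principal point, pixels), "rvec" (rotation vector, rad) and "tvec" (3), from world to camera coordinates, as OpenCV has them. Camera axes: x right, y down, z forward; pixel columns grow to the right and rows downward; lengths in m; the calibration is good to about 2 mm. A picture is of the moment at which its call begins. There is no depth.
- finish_job(): hands the job in; it is judged then, once.
The state is a dict: "t": time; "q": joint angles; "dq": joint speeds; "effort": joint torques, N m; "tool_pos": TCP position; "tool_rot": TCP orientation; "contact_force": force on the tool from outside, world axes, zero at the start; "wrist_torque": the same for the moment, N m; "opening": finger opening in m; "grip_force": force on a finger pad.
Only numpy, scipy, OpenCV 4.12 (cv2) and the standard library are available. Lean on these libraries where they do the work, as an engineer would, in place of code of your own. Each camera call takes 0.05 s, during which the arm holds its last target. There are 200 camera calls.

### The job

Make the test bay dead by pressing the red test button on the breaker unit, so that its yellow-handled lever drops. With the lever down, set the amplifier module (the board with the heatsink) gently and flat on the floor of the open steel test bay, without dropping it in, and let go; then lift the lever back up until it latches and stays up by itself. Do not disturb the multimeter, the solder spool or the screwdriver.

Things in the scene. Friction and masses are not known exactly. Their poses are not given: they have to be found in the camera images.
- breaker: Breaker unit, fixed to the bench: beige box 130 x 190 x 60 high (local x from -50 to +80, y from -95 to +95). Origin on the bench, -x is its front, z up. It may stand on the left or the right, turned up to 0.25 rad. Lever at local y = +50, button at local y = -55.
- button_top (a point): Centre of the top of the red round test button (diameter 32, standing 18 above the box; 10 travel straight down, spring 2 N at rest to 6 N fully down). Pressed all the way, it frees the lever, which falls by itself to the front; the button springs back when let go. Local position (-10, -55, 78).
- test_button (a joint): Button travel in m: 0 out, 0.010 fully pressed. It also dips by itself while the rising lever snaps past the catch.
- lever (a joint): Lever angle, rad: 0 to 0.03 latched up (stem 65 degrees above level, leaning to the unit's front, -x), 1.22 dropped (5 degrees below level, pointing to -x). To latch, raise it to its stop at about -0.06 (at least past 0) with the button free: a spring catch snaps behind it, resisting by up to 3 N at the handle over the last 0.4 rad. Unlatched it falls by its weight (150 g).
- lever_grip (a point): Centre of the lever's yellow handle: a cylinder of diameter 22, 44 long, lying along the unit's y (parallel to the hinge), across the end of a steel stem of diameter 12. 120 from the hinge. Dropped, it is about 75 above the bench and 30 in front of the box face; up, about 194 above the bench. Can be pinched over its two ends from above.
- lever_hinge (a point): Hinge axis of the lever, along the unit's y; local position (40, 50, 85) on the breaker. Two grey cheek plates stand beside it, up to 100 above the bench.
- module: Amplifier module, 280 to 560 g: black base 130 (x) x 80 (y) x 8, green board, low parts up to 26 high, and along its middle an aluminium finned heatsink 100 (x) x 34 (y), its top 65 above the underside: grip it across y. Origin at the centre of the underside, z up. Lies on the bench at the start.
- bay: Test bay, fixed: open steel tray, inside 125 (x) x 165 (y), outside 135 x 175, walls 5 thick, 35 high, floor 5 thick; a beige hood 90 high stands right behind it (local x 68 to 168). Origin on the bench under the tray's centre; -x front, z up. The module's length goes along the bay's y, either way round. Stands left or right, turned up to 0.25 rad.
- bay_floor (a point): Centre of the tray's inner floor, 5 above the bench.
- meter: Bystander: teal multimeter 160 x 85 x 46 high, origin at the centre of its underside. Loose.
- spool: Bystander: solder spool, diameter 56, 50 high, standing; origin at the centre of its underside. Loose.
- screwdriver: Bystander: orange-handled screwdriver 180 long, lying. Loose.
Mind the look-alikes: they are no part of the job. Leave any purple look-alike of the module alone.

How it is judged:
By the outcome, as a careful person would: the job done as asked, in the order asked, and still so for the second after the job is handed in, with the robot touching nothing.
It also fails if it takes over 67 s, if anything falls off the work surface, if the arm or the gripper's body presses on something with over 40 N, if the wrist force passes 120 N, or if a joint passes its speed limit or range.

## Working session

There is one attempt and no reset: what is moved stays moved. The work goes in short steps, Python scripts to look and compute and a shell command to move; the robot and the scene stay as the last step left them, time stands still between calls to the robot, and variables do not carry over. Pictures are saved under pics/ and viewed, at most 10 in all, crops included, and the job is handed in when it is done.

```bash
mkdir -p pics; ls
python3 - <<'E'
from station import status, viewer, ctrl
import cv2, numpy as np, pickle
for n in("scene","top"):
    d=viewer.get_image(n); pickle.dump(d,open(f"pics/{n}0.pkl","wb"))
    cv2.imwrite(f"pics/{n}0.png",cv2.resize(d["img"][:,:,::-1],(800,600),interpolation=cv2.INTER_CUBIC)); 
    R=cv2.Rodrigues(np.array(d["rvec"]))[0]; print(n,d["fovy"],d["cx"],d["cy"],-R.T@np.array(d["tvec"]).ravel(),R.round(2).tolist())
print(status.get_obs(), ctrl.hold_point_z)
E
```

```text
pics
scene 46.622895911970204 284.99801592026245 207.9532818561982 [ 1.44613049 -0.62609346  1.0000182 ] [[0.57, 0.82, 0.0], [0.52, -0.36, -0.78], [-0.63, 0.45, -0.63]]
top 46.39725674733029 275.1569416166671 211.29701649066706 [ 0.46460179 -0.00619677  1.24430632] [[0.01, -1.0, 0.0], [-0.99, -0.01, -0.12], [0.12, -0.0, -0.99]]
{'t': 0.1, 'q': array([ 9.84988415e-01,  5.32703569e-02,  1.61415983e+00,  2.26778090e-05,
        1.47602144e+00, -1.18990326e-01]), 'dq': array([-0.00015204,  0.0009307 , -0.00531497,  0.00102306, -0.00051696,
       -0.00023791]), 'effort': array([ 3.31072542e-04, -3.94902992e+01, -3.71363211e+01, -7.95831147e-05,
        3.79213627e-03,  2.91288325e-05]), 'tool_pos': array([0.28095044, 0.55765574, 0.23019679]), 'tool_rot': array([-7.26485094e-01, -3.05575723e+00,  2.72781458e-03]), 'contact_force': array([ 0.36369257, -0.07055878, -0.7030957 ]), 'wrist_torque': array([-0.02003499,  0.04665667,  0.00587699]), 'grip_force': 0.0, 'opening': 0.08545743780218658} 0.0187
```

View pics/top0.png

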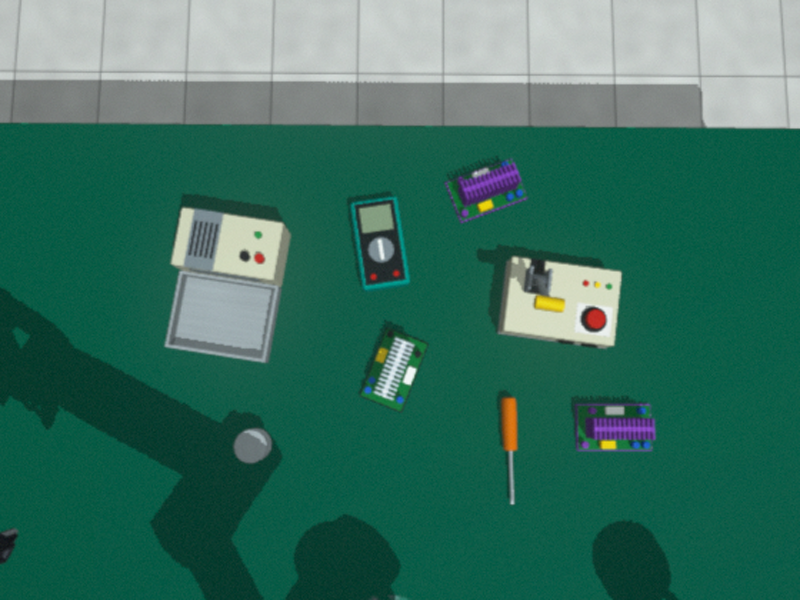

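View pics/scene0.png

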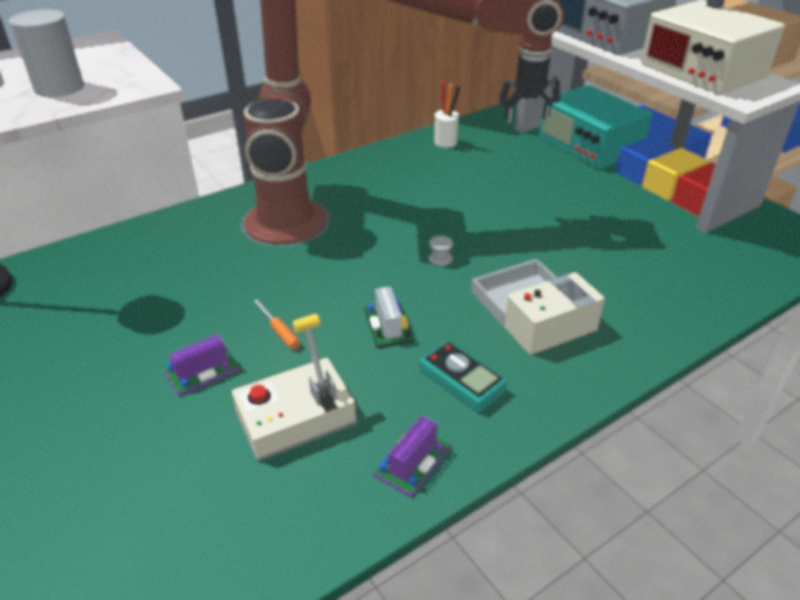

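Top view (800x600 pixels): the bay is at (222,315) with its hood behind, and the breaker is at (560,300) with its button at (594,319) and lever handle at (549,303). 

Things that could be taken for the module:
- the board with the silver heatsink at (395,370)
- a purple one at (485,185)
- a purple one at (615,428)

By the description I choose the silver one at (395,370). The spool is at (252,445), the meter at (380,243) and the screwdriver at (510,445).

```bash
cat > h.py <<'E'
import cv2, numpy as np, pickle
from station import viewer, status
def load(n): return pickle.load(open(f"pics/{n}.pkl","rb"))
def grab(n,tag):
    d=viewer.get_image(n); pickle.dump(d,open(f"pics/{n}{tag}.pkl","wb")); return d
def ray(d,uv):
    f=d["img"].shape[0]/2/np.tan(np.radians(d["fovy"])/2)
    R=cv2.Rodrigues(np.array(d["rvec"],float))[0]; c=-R.T@np.array(d["tvec"],float).ravel()
    v=R.T@np.array([(uv[0]-d["cx"])/f,(uv[1]-d["cy"])/f,1]); return c,v
def onz(d,uv,z):
    c,v=ray(d,uv); return c+v*(z-c[2])/v[2]
def tri(d1,p1,d2,p2):
    A=[];b=[]
    for d,p in((d1,p1),(d2,p2)):
        c,v=ray(d,p); v=v/np.linalg.norm(v); P=np.eye(3)-np.outer(v,v); A.append(P); b.append(P@c)
    return np.linalg.solve(A[0]+A[1],b[0]+b[1])
def proj(d,X):
    f=d["img"].shape[0]/2/np.tan(np.radians(d["fovy"])/2)
    K=np.array([[f,0,d["cx"]],[0,f,d["cy"]],[0,0,1]])
    return cv2.projectPoints(np.array(X,float).reshape(-1,3),np.array(d["rvec"],float),np.array(d["tvec"],float),K,None)[0].reshape(-1,2)
def blobs(d,lo,hi,box,amin=20):
    hsv=cv2.cvtColor(d["img"],cv2.COLOR_RGB2HSV); m=cv2.inRange(hsv,lo,hi)
    k=np.zeros_like(m); x0,y0,x1,y1=[int(v*0.7) for v in box]; k[y0:y1,x0:x1]=1; m=m*k
    cs=cv2.findContours(m,cv2.RETR_EXTERNAL,cv2.CHAIN_APPROX_NONE)[0]
    return sorted([c for c in cs if cv2.contourArea(c)>=amin],key=cv2.contourArea,reverse=True)
def cen(c):
    M=cv2.moments(c); return M["m10"]/M["m00"],M["m01"]/M["m00"]
E
python3 - <<'E'
from h import *
np.set_printoptions(precision=4,suppress=True)
t=load("top0"); s=load("scene0")
R=((0,150,60),(6,255,255)); Y=((20,150,100),(32,255,255))
def both(n,r,bt,bs):
    a=blobs(t,*r,bt);b=blobs(s,*r,bs)
    print(n,[(cen(c),cv2.contourArea(c)) for c in a[:2]],[(cen(c),cv2.contourArea(c)) for c in b[:2]],tri(t,cen(a[0]),s,cen(b[0])))
    return a[0],b[0]
a,_=both("button",R,(570,290,620,345),(235,370,285,415)); print(onz(t,cen(a),.078))
a,_=both("handle",Y,(520,280,580,325),(285,305,330,340)); print(onz(t,cen(a),.194))
# beige box breaker, hood
for nm,box,lo,hi,z in(("breaker",(480,240,640,360),(15,15,110),(35,120,255),.06),("hood",(150,195,300,290),(15,15,110),(35,120,255),.09),
   ("sink",(350,310,440,420),(0,0,150),(180,60,255),.065)):
    cs=blobs(t,lo,hi,box); 
    h=cv2.convexHull(np.vstack(cs[:3] if nm!="sink" else [c for c in cs if cv2.contourArea(c)>20][:1])); r=cv2.minAreaRect(h); P=np.array([onz(t,p,z) for p in cv2.boxPoints(r)])
    print(nm,[int(cv2.contourArea(c)) for c in cs],r,"\n",P[:,:2],"mid",P.mean(0)[:2],"sides",np.linalg.norm(P[1]-P[0]),np.linalg.norm(P[2]-P[1]),"ang",[np.arctan2(*(P[i+1]-P[i])[1::-1]) for i in(0,1)])
# non-green mask
hsv=cv2.cvtColor(t["img"],cv2.COLOR_RGB2HSV)
crops=[cv2.resize(t["img"][y0:y1,x0:x1,::-1],None,fx=4,fy=4,interpolation=cv2.INTER_CUBIC) for x0,y0,x1,y1 in((110,130,210,260),(240,215,310,300))]
o=np.zeros((520,690,3),np.uint8); o[:520,:400]=crops[0]; o[:340,405:685]=crops[1]; cv2.imwrite("pics/c1.png",o)
E
```

```text
button [((416.3396946564886, 222.82569974554704), 131.0)] [((180.46103896103895, 275.2424242424242), 77.0)] [ 0.5848 -0.3469  0.072 ]
[ 0.5843 -0.3448  0.078 ]
handle [((384.0972677595628, 212.1398907103825), 152.5)] [((214.02380952380952, 225.5595238095238), 84.0)] [ 0.5945 -0.2418  0.1966]
[ 0.5951 -0.2421  0.194 ]
breaker [38, 29, 28] ((396.9361267089844, 206.99668884277344), (19.411083221435547, 51.3048095703125), 66.37062072753906) 
 [[ 0.6206 -0.2369]
 [ 0.6724 -0.3529]
 [ 0.6286 -0.3707]
 [ 0.5773 -0.2551]] mid [ 0.6247 -0.3039] sides 0.12707274639639554 0.04731239423192529 ang [np.float64(-1.1512130470608248), np.float64(-2.7564580267521728)]Traceback (most recent call last):
  File "<stdin>", line 15, in <module>
    return _nx.concatenate(arrs, 0, dtype=dtype, casting=casting)
           ~~~~~~~~~~~~~~~^^^^^^^^^^^^^^^^^^^^^^^^^^^^^^^^^^^^^^^
ValueError: need at least one array to concatenate
```

Run:
```python
from h import *
t=load("top0")
hsv=cv2.cvtColor(t["img"],cv2.COLOR_RGB2HSV)
for n,p in(("breaker",(525,320)),("hood",(230,245)),("trayfloor",(225,310)),("wallL",(174,320)),("wallF",(220,353)),("sink",(392,375)),("bench",(330,300)),("board",(370,385))): print(n,hsv[int(p[1]*.7),int(p[0]*.7)])
crops=[cv2.resize(t["img"][y0:y1,x0:x1,::-1],None,fx=4,fy=4,interpolation=cv2.INTER_CUBIC) for x0,y0,x1,y1 in((110,130,210,260),(240,215,310,300))]
o=np.zeros((520,690,3),np.uint8); o[:520,:400]=crops[0]; o[:340,405:685]=crops[1]; cv2.imwrite("pics/c1.png",o)
```

```text
breaker [ 36  31 221]
hood [ 36  30 213]
trayfloor [ 95  24 180]
wallL [ 95  27 125]
wallF [ 94  26 169]
sink [ 99  21 229]
bench [ 81 197  96]
board [ 75 183  89]
```

View pics/c1.png

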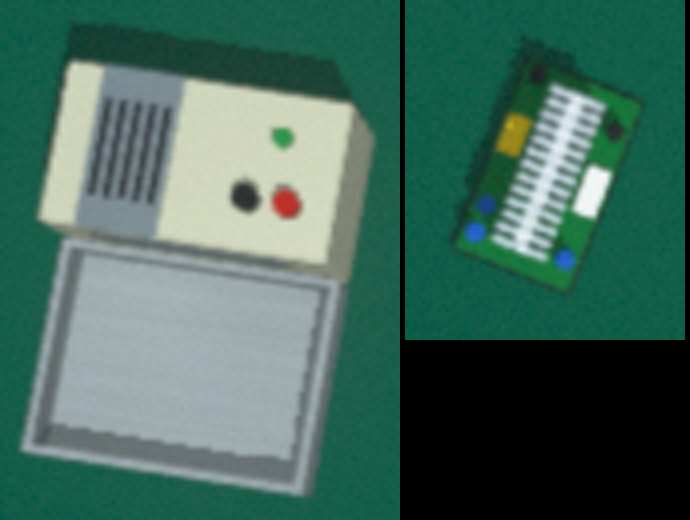

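The crop shows a silver-finned heatsink on a green board (the module, no purple) and the bay's empty tray. The tray's outer front corners are at crop (22,450) and (310,495), and its rear corners at (62,240) and (345,280).

Run:
```python
from h import *
np.set_printoptions(precision=4,suppress=True)
t=load("top0")
def rect(nm,lo,hi,box,z):
    cs=blobs(t,lo,hi,box,4); c=cs[0]
    h=np.vstack(cs) if nm=="sink" else c
    r=cv2.minAreaRect(cv2.convexHull(h)); P=np.array([onz(t,p,z) for p in cv2.boxPoints(r)])
    print(nm,[int(cv2.contourArea(c)) for c in cs],r[0],P[:,:2].tolist(),"mid",P.mean(0)[:2],"sides",np.linalg.norm(P[1]-P[0]),np.linalg.norm(P[2]-P[1]),"ang",[float(np.arctan2(*(P[i+1]-P[i])[1::-1])) for i in(0,1)])
rect("breaker",(20,10,190),(50,80,255),(480,240,640,360),.06)
rect("hood",(20,10,185),(50,80,255),(150,195,300,290),.09)
# tray rim bright/grey
rect("tray",(85,8,90),(110,60,255),(150,275,300,370),.035)
f=lambda x,y:(110+(x+.5)/4-.5,130+(y+.5)/4-.5)
Q=np.array([onz(t,f(*p),.035)[:2] for p in((22,450),(310,495),(345,280),(62,240))]); print("rim",Q.tolist(),Q.mean(0),[np.linalg.norm(Q[i]-Q[i-1]) for i in range(4)])
g=lambda x,y:(240+(x-405+.5)/4-.5,215+(y+.5)/4-.5)
Q=np.array([onz(t,g(*p),.008)[:2] for p in((453,245),(571,293),(643,102),(531,55))]); print("modbase",Q.tolist(),Q.mean(0),[np.linalg.norm(Q[i]-Q[i-1]) for i in range(4)],np.arctan2(*(Q[2]-Q[1])[::-1]))
Q=np.array([onz(t,g(*p),.065)[:2] for p in((492,240),(544,262),(607,104),(554,84))]); print("sink hand",Q.mean(0),[np.linalg.norm(Q[i]-Q[i-1]) for i in range(4)],np.arctan2(*(Q[2]-Q[1])[::-1]))
rect("sink",(85,5,150),(115,70,255),(375,325,415,405),.065)
# screwdriver, meter, spool
for n,lo,hi,box,z in(("scr",(8,150,120),(18,255,255),(490,380,530,460),.015),):rect(n,lo,hi,box,z)
print("tip",onz(t,(512*.7,503*.7),.005),"spool",onz(t,(252*.7,445*.7),.05),"meter",[onz(t,(x*.7,y*.7),.046)[:2] for x,y in((350,200),(397,195),(409,284),(365,290))])
```

```text
breaker [2972, 10, 8] (393.93408203125, 210.6501007080078) [[0.5649363142063047, -0.1940150561521364], [0.69111876453708, -0.21261065567621004], [0.666702292291413, -0.39957688188292617], [0.5411357595120335, -0.37861435896777534]] mid [ 0.616  -0.2962] sides 0.1275453138815311 0.188553795662947 ang [-0.146317545589819, -1.7006543886525474]
hood [1613, 269] (173.229736328125, 172.6216278076172) [[0.6591616798672436, 0.2950378545244635], [0.756328594361763, 0.2829255645496518], [0.7398553498598326, 0.18083496171904212], [0.6430159883632809, 0.19396063578193096]] mid [0.6996 0.2382] sides 0.09791892994114658 0.10341111628223373 ang [-0.12401476337290802, -1.730776451396673]
tray [3834] (155.85134887695312, 220.1081085205078) [[0.5342907238086534, 0.38806077948693524], [0.6747976860655494, 0.3726636424747836], [0.6470197827205125, 0.18859463911039698], [0.5072798674223312, 0.2065443627069302]] mid [0.5908 0.289 ] sides 0.14134807487486964 0.18615318937317402 ang [-0.10914723024867232, -1.7205763967671424]
rim [[0.5349420682323175, 0.38724396899699615], [0.5086881310964337, 0.20888493995
[... 902 characters left out ...]
06559], [0.5391484357463313, -0.042886880289687755], [0.44691429076523553, -0.004969619172702707]] mid [ 0.4993 -0.0085] sides 0.09985281545058551 0.0335161746639828 ang [-0.38679309022630715, -1.9582285554987726]
scr [296] (356.5, 296.5) [[0.4516229130432318, -0.19924770265039154], [0.4517984830620423, -0.22163257132056363], [0.3614457225969985, -0.22039249997570637], [0.3612742262487337, -0.19821217414609996]] mid [ 0.4065 -0.2099] sides 0.022385557178957082 0.09036126991468148 ang [-1.5629532421925583, 3.1278687398607867]
tip [ 0.2709 -0.2145  0.005 ] spool [0.3692 0.2277 0.05  ] meter [array([0.793 , 0.0702]), array([ 0.8027, -0.0122]), array([ 0.6447, -0.0341]), array([0.6336, 0.0419])]
```

```bash
cat > plan.py <<'E'
# usage: plan.py "x,y,z" yawY  -> turn (units of 5 deg about tool z) then shifts (units of 30 mm) in the turned, tool-down frame
import sys, numpy as np
from scipy.spatial.transform import Rotation as Ro
from station import status
o=status.get_obs(); R=Ro.from_rotvec(o["tool_rot"]).as_matrix(); y0=np.arctan2(R[1,1],R[0,1])
T=np.array(eval(sys.argv[1])); yaw=float(sys.argv[2]) if len(sys.argv)>2 else y0
d=(yaw-y0+np.pi)%(2*np.pi)-np.pi
Y=np.array([np.cos(yaw),np.sin(yaw),0]); Z=np.array([0,0,-1]); X=np.cross(Y,Z); e=T-o["tool_pos"]
print("t %.2f pos %s tilt %.2fdeg yaw %.3f q6 %.2f F %s | turn %.2f shift %s"%(o["t"],o["tool_pos"].round(4),np.degrees(np.arccos(-R[2,2])),y0,o["q"][5],o["contact_force"].round(1),-np.degrees(d)/5,np.round(np.array([X@e,Y@e,Z@e])/.03,2)))
E
python3 - <<'E'
import numpy as np
o=np.array([.6003,-.2928]);a=-.128;R=np.array([[np.cos(a),-np.sin(a)],[np.sin(a),np.cos(a)]])
P=lambda x,y:(o+R@[x,y]).round(4)
print("button",P(-10,-55)); 
for th in(-5,0,10,20,30,40,50,60,65,68.4):
    t=np.radians(th);print(th,P(40-120*np.cos(t),50),round(.085+.12*np.sin(t),4))
E
python3 -m jog '[[0,0,-1,0,0,-0.7,-1],[0,0,-0.06,0,0,0,-1]]' 20; python3 plan.py ".584,-.346,.25" 1.196
```

```text
button [-16.3387 -53.5663]
-5 [-71.9098  59.4519] 0.0745
0 [-72.3627  59.5102] 0.085
10 [-70.5545  59.2775] 0.1058
20 [-65.185   58.5864] 0.126
30 [-56.4173  57.458 ] 0.145
40 [-44.5177  55.9265] 0.1621
50 [-29.8479  54.0384] 0.1769
60 [-12.8535  51.8512] 0.1889
65 [-3.6437 50.6658] 0.1938
68.4 [ 2.842  49.8311] 0.1966
t: 0.35
tool_pos: [0.2817, 0.5588, 0.2538]
tool_rot: [0.585, 3.085, 0.004]
contact_force: [-0.2, 0.1, 0.2]
opening: 0.0516
grip_force: 0.0
t 0.35 pos [0.2817 0.5588 0.2538] tilt 0.16deg yaw 1.196 q6 -0.21 F [-0.2  0.1  0.2] | turn -0.00 shift [-20.42 -24.38   0.13]
```

```bash
for i in 1 2 3 4; do python3 -m jog '[[0,0,0,-0.82,-0.97,0,-1],[0,0,0,-0.82,-0.97,0,-1],[0,0,0,-0.82,-0.97,0,-1],[0,0,0,-0.82,-0.97,0,-1],[0,0,0,-0.82,-0.97,0,-1]]' >/dev/null; done; python3 plan.py ".584,-.346,.25" 1.196
```

```text
t 2.85 pos [ 0.5263 -0.1645  0.2511] tilt 0.07deg yaw 1.195 q6 -1.63 F [ 0.2 -0.2 -0.2] | turn -0.01 shift [-4.   -4.92  0.04]
```

```bash
python3 -m jog '[[0,0,0,-0.8,-0.98,0,-1],[0,0,0,-0.8,-0.98,0,-1],[0,0,0,-0.8,-0.98,0,-1],[0,0,0,-0.8,-0.98,0,-1],[0,0,0,-0.8,-0.98,0,-1]]' >/dev/null; python3 -m jog '[[0,0,0,0,0,1,-1],[0,0,0,0,0,1,-1],[0,0,0,0,0,1,-1],[0,0,0,0,0,1,-1],[0,0,0,0,0,0.5,-1]]'; python3 -m jog '[[0,0,0,0,0,0,-1]]' >/dev/null; python3 plan.py ".584,-.346,.082" 1.196
python3 - <<'E'
from h import *
a=grab("top","1")["img"][170:270,330:450,::-1]; b=grab("scene","1")["img"][180:340,130:280,::-1]
a=cv2.resize(a,None,fx=3,fy=3); b=cv2.resize(b,None,fx=3,fy=3); o=np.zeros((480,810,3),np.uint8); o[:300,:360]=a; o[:480,360:810]=b; cv2.imwrite("pics/c2.png",o[:,:800])
E
```

```text
t: 4.1
tool_pos: [0.5829, -0.3431, 0.1138]
tool_rot: [-0.585, -3.082, -0.003]
contact_force: [0.2, 0.2, 0.1]
opening: 0.0
grip_force: 0.0
t 4.22 pos [ 0.5835 -0.3435  0.1154] tilt 0.19deg yaw 1.196 q6 -1.84 F [ 0.1 -0.3 -0.3] | turn -0.00 shift [-0.05 -0.07  1.11]
```

View pics/c2.png

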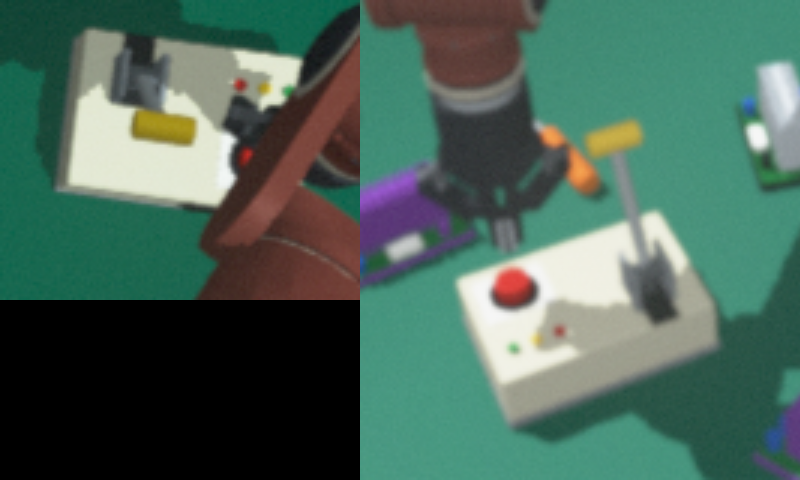

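The crop shows the shut fingertips at (508,245), right above the red button at (513,285), with the lever still up. Next I press the button.

```bash
python3 -m jog '[[0,0,0,-0.03,-0.05,0.6,-1],[0,0,0,0,0,0.5,-1],[0,0,0,0,0,0.2,-1],[0,0,0,0,0,0.1,-1]]'; python3 -m jog '[[0,0,0,0,0,0.1,-1],[0,0,0,0,0,0.1,-1],[0,0,0,0,0,0,-1]]' | grep -E "tool_pos|contact"; python3 -m jog '[[0,0,0,0,0,0.07,-1],[0,0,0,0,0,0,-1]]'| grep -E "tool_pos|contact"
python3 - <<'E'
from h import *
d=grab("scene","2"); print([cen(c) for c in blobs(d,(20,150,60),(32,255,255),(200,280,360,450))])
E
```

```text
t: 4.82
tool_pos: [0.5842, -0.3456, 0.0749]
tool_rot: [-0.584, -3.085, -0.001]
contact_force: [-1.6, 1.0, 4.1]
opening: -0.0001
grip_force: 1.9
tool_pos: [0.5849, -0.346, 0.0698]
contact_force: [-1.9, 2.1, 4.5]
tool_pos: [0.585, -0.3461, 0.0682]
contact_force: [-2.5, 1.7, 5.9]
[(207.57861635220124, 243.3647798742138)]
```

```bash
python3 -m jog '[[0,0,0,0,0,0.04,-1],[0,0,0,0,0,0,-1],[0,0,0,0,0,0,-1]]'| grep -E "tool_pos|contact"
python3 - <<'E'
from h import *
d=grab("scene","2"); print([cen(c) for c in blobs(d,(20,150,60),(32,255,255),(180,280,360,480))])
o=np.array([.6003,-.2928,0]); print(proj(d,[o+[-.0719,.0595,.0745],o+[-.0036,.0507,.1938]]))
E
```

```text
tool_pos: [0.5851, -0.3461, 0.0681]
contact_force: [-4.8, 4.1, 10.2]
[(207.7403846153846, 243.28525641025638)]
[[209.22981891 244.82278749]
 [214.59073651 226.92715448]]
```

The handle now sits at scene (208,243). The prediction for the dropped lever was (209,245), so it is down. Next I raise the tool and go to the module.

```bash
python3 -m jog '[[0,0,0,0,0,-0.5,-1],[0,0,0,0,0,-1,-1],[0,0,0,0,0,-1,-1],[0,0,0,0,0,-1,0.6],[0,0,0,0,0,-0.5,0.6]]' >/dev/null; python3 plan.py ".4993,-.009,.16" 1.196
```

```text
t 6.55 pos [ 0.5855 -0.3465  0.1885] tilt 0.22deg yaw 1.196 q6 -1.84 F [-0.3 -0.5 -0.5] | turn 0.01 shift [6.79 9.42 0.95]
```

```bash
for i in 1 2; do python3 -m jog '[[0,0,0,0.68,0.94,0.1,0.6],[0,0,0,0.68,0.94,0.1,0.6],[0,0,0,0.68,0.94,0.1,0.6],[0,0,0,0.68,0.94,0.1,0.6],[0,0,0,0.68,0.94,0.1,0.6]]' >/dev/null; done; python3 -m jog '[[0,0,0,0,0,1,0.6],[0,0,0,0,0,0.7,0.6],[0,0,0,0,0,0,0.6]]' ; python3 plan.py ".4993,-.009,.031" 1.196
python3 - <<'E'
from h import *
d=grab("scene","3"); a=d["img"][170:270,220:320,::-1]; cv2.imwrite("pics/c3.png",cv2.resize(a,None,fx=5,fy=5))
E
```

```text
t: 8.18
tool_pos: [0.4959, -0.0084, 0.1025]
tool_rot: [-0.583, -3.082, 0.0]
contact_force: [0.4, 0.1, -0.1]
opening: 0.0679
grip_force: 0.0
t 8.18 pos [ 0.4959 -0.0084  0.1025] tilt 0.29deg yaw 1.197 q6 -1.36 F [ 0.4  0.1 -0.1] | turn 0.01 shift [-0.11  0.02  2.38]
```

View pics/c3.png

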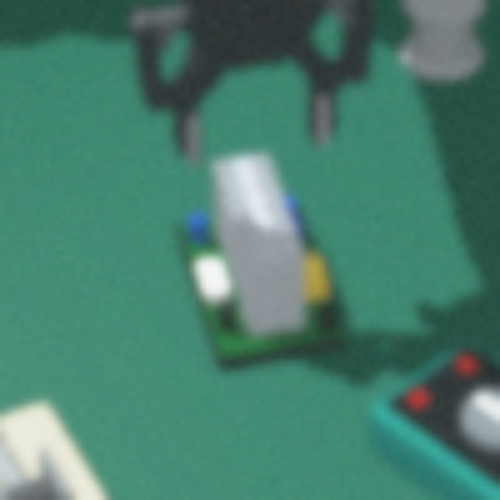

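The crop shows the open fingers at (192,150) and (322,130), straddling the silver heatsink. Next I descend and grip.

```bash
python3 -m jog '[[0,0,0,-0.11,0.02,1,0.6],[0,0,0,0,0,0.8,0.6],[0,0,0,0,0,0.4,0.6],[0,0,0,0,0,0.15,0.6],[0,0,0,0,0,0,0.6]]' | grep -E "contact|pos"; python3 -m jog '[[0,0,0,0,0,0,-1],[0,0,0,0,0,0,-1],[0,0,0,0,0,0,-1],[0,0,0,0,0,0,-1],[0,0,0,0,0,0,-1]]' 40; python3 -m jog '[[0,0,0,0,0,-0.5,-1],[0,0,0,0,0,-1,-1],[0,0,0,0,0,-1,-1],[0,0,0,0,0,-1,-1],[0,0,0,0,0,0,-1]]'; python3 plan.py ".588,.289,.14" -0.138
python3 - <<'E'
from h import *
d=grab("scene","4"); a=d["img"][150:270,210:330,::-1]; cv2.imwrite("pics/c4.png",cv2.resize(a,None,fx=4,fy=4))
E
```

```text
tool_pos: [0.5018, -0.0096, 0.0353]
contact_force: [0.5, -0.2, 0.4]
t: 9.48
tool_pos: [0.5018, -0.0098, 0.0355]
tool_rot: [0.584, 3.086, -0.001]
contact_force: [-2.0, -2.0, 6.3]
opening: 0.0333
grip_force: 42.6
t: 10.1
tool_pos: [0.5026, -0.0095, 0.1419]
tool_rot: [0.583, 3.082, 0.001]
contact_force: [0.2, 0.3, -4.8]
opening: 0.0333
grip_force: 41.5
t 10.10 pos [ 0.5026 -0.0095  0.1419] tilt 0.29deg yaw 1.197 q6 -1.36 F [ 0.2  0.3 -4.8] | turn 15.29 shift [10.25  1.45  0.06]
```

View pics/c4.png

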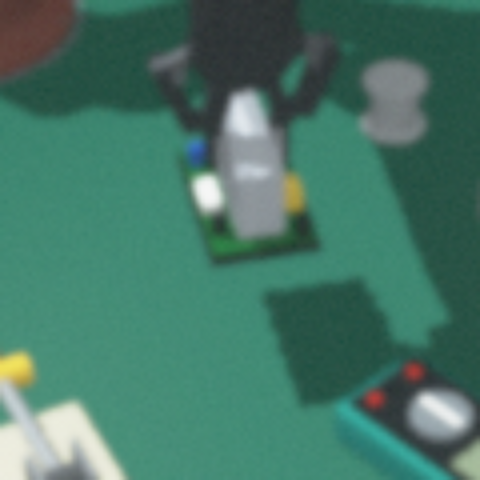

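The crop shows the module lifted level between the fingers, its shadow clear on the bench, with the dropped handle still at (15,370). Next I turn it and carry it.

```bash
for i in 1 2 3; do python3 -m jog '[[0,0,1,0,0,0,-1],[0,0,1,0,0,0,-1],[0,0,1,0,0,0,-1],[0,0,1,0,0,0,-1],[0,0,1,0,0,0,-1]]' >/dev/null; done; python3 -m jog '[[0,0,0.29,0,0,0,-1],[0,0,0,0,0,0,-1]]' | grep -E "contact|pos|open"; python3 plan.py ".588,.2865,.14" -0.138
```

```text
tool_pos: [0.5002, -0.0093, 0.138]
contact_force: [0.4, 0.3, -5.6]
opening: 0.0329
t 12.28 pos [ 0.5002 -0.0093  0.138 ] tilt 0.15deg yaw -0.137 q6 -0.03 F [ 0.4  0.3 -5.6] | turn 0.01 shift [10.17  1.54 -0.07]
```

```bash
for i in 1 2; do python3 -m jog '[[0,0,0,0.85,0.13,-0.02,-1],[0,0,0,0.85,0.13,-0.02,-1],[0,0,0,0.85,0.13,-0.02,-1],[0,0,0,0.85,0.13,-0.02,-1],[0,0,0,0.85,0.13,-0.02,-1]]' >/dev/null; done; python3 -m jog '[[0,0,0,0.85,0.13,0,-1],[0,0,0,0.6,0.1,0,-1],[0,0,0,0.2,0,0,-1],[0,0,0,0,0,0,-1],[0,0,0,0,0,0,-1]]' | grep -E "contact|pos|open"; python3 plan.py ".588,.2865,.14" -0.138
python3 - <<'E'
from h import *
d=grab("scene","5"); t=grab("top","5"); a=d["img"][130:260,310:430,::-1]; b=t["img"][130:260,100:220,::-1]; cv2.imwrite("pics/c5.png",cv2.resize(np.hstack([a,b]),None,fx=3.3,fy=3.3))
E
```

```text
tool_pos: [0.5883, 0.2851, 0.1454]
contact_force: [-0.2, 0.1, -5.0]
opening: 0.0332
t 14.15 pos [0.5883 0.2851 0.1454] tilt 0.04deg yaw -0.138 q6 0.48 F [-0.2  0.1 -5. ] | turn -0.00 shift [ 0.05 -0.02  0.18]
```

View pics/c5.png

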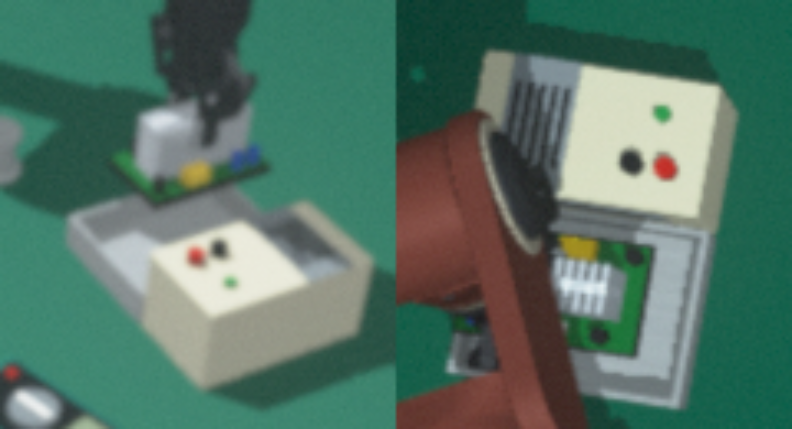

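Run:
```python
from h import *
t=load("top5")
A=onz(t,(178.5,204.2),.118)[:2];B=onz(t,(172.4,237.6),.118)[:2]; print(A,B,np.linalg.norm(A-B),"yaw",np.arctan2(*(A-B)[::-1]))
c,s=np.cos(-.138),np.sin(-.138); print("centre",(A+B)/2+.065*np.array([-s,c]))
```

```text
[0.61921522 0.21753495] [0.54156476 0.22906761] 0.0785022095175918 yaw -0.1474423951934802
centre [0.58933155 0.28768333]
```

The crop shows the module level above the tray, with its right end at (655,245)–(635,355). Cast onto its height, its centre is (0.589, 0.288), within 2 mm of the bay centre. Next I lower it.

```bash
python3 -m jog '[[0,0,0,0,0,0.8,-1],[0,0,0,0,0,0.8,-1],[0,0,0,0,0,0.8,-1],[0,0,0,0,0,0.5,-1],[0,0,0,0,0,0.3,-1]]' | grep -E "contact|pos|open"; python3 -m jog '[[0,0,0,0,0,0.1,-1],[0,0,0,0,0,0,-1]]' | grep -E "contact|pos|open"
```

```text
tool_pos: [0.5883, 0.2855, 0.0488]
contact_force: [-0.7, -0.0, -4.7]
opening: 0.0336
tool_pos: [0.589, 0.286, 0.0472]
contact_force: [-0.1, 0.5, -4.7]
opening: 0.0336
```

```bash
python3 -m jog '[[0,0,0,0,0,0.05,-1],[0,0,0,0,0,0,-1]]' | grep -E "contact|pos|open"
```

```text
tool_pos: [0.5887, 0.2859, 0.0455]
contact_force: [0.7, 0.2, -5.5]
opening: 0.0335
```

```bash
python3 -m jog '[[0,0,0,0,0,0.08,-1],[0,0,0,0,0,0,-1]]' | grep -E "contact|pos"; python3 -m jog '[[0,0,0,0,0,0.05,-1],[0,0,0,0,0,0,-1]]' | grep -E "contact|pos"
```

```text
tool_pos: [0.5882, 0.2858, 0.0423]
contact_force: [-1.0, -0.4, -5.2]
tool_pos: [0.5883, 0.2858, 0.0409]
contact_force: [-0.6, 0.0, -5.8]
```

```bash
python3 -m jog '[[0,0,0,0,0,0.04,-1],[0,0,0,0,0,0,-1]]' | grep -E "contact|pos"; python3 -m jog '[[0,0,0,0,0,0.03,-1],[0,0,0,0,0,0,-1]]' | grep -E "contact|pos"
```

```text
tool_pos: [0.5886, 0.2859, 0.0405]
contact_force: [-0.6, -0.5, -1.5]
tool_pos: [0.5886, 0.2859, 0.0405]
contact_force: [-4.7, -1.9, 4.8]
```

```bash
python3 -m jog '[[0,0,0,0,0,0,0],[0,0,0,0,0,0,0.3],[0,0,0,0,0,0,0.3],[0,0,0,0,0,0,0.3]]' 20| grep -E "contact|pos|open"; python3 -m jog '[[0,0,0,0,0,-0.4,0.3],[0,0,0,0,0,-0.9,0.3],[0,0,0,0,0,-1,0.3],[0,0,0,0,0,-1,0.3],[0,0,0,0,0,-0.8,0.3]]'| grep -E "contact|pos|open"; python3 plan.py ".5284,-.2333,.17" 1.443
python3 - <<'E'
from h import *
d=grab("scene","6"); t=load("top0"); a=d["img"][130:260,310:430,::-1]; b=d["img"][200:330,140:260,::-1]; cv2.imwrite("pics/c6.png",cv2.resize(np.hstack([a,b]),None,fx=3.3,fy=3.3))
print([cen(c) for c in blobs(d,(20,150,60),(32,255,255),(180,280,360,480))])
E
```

```text
tool_pos: [0.5886, 0.2859, 0.039]
contact_force: [0.6, -0.2, 0.9]
opening: 0.0556
tool_pos: [0.5891, 0.2861, 0.1647]
contact_force: [-0.3, -0.3, 0.2]
opening: 0.0557
t 17.50 pos [0.5891 0.2861 0.1647] tilt 0.15deg yaw -0.138 q6 0.48 F [-0.3 -0.3  0.2] | turn -18.11 shift [ -0.2  -17.43  -0.18]
[(208.08099688473519, 243.05607476635515)]
```

View pics/c6.png

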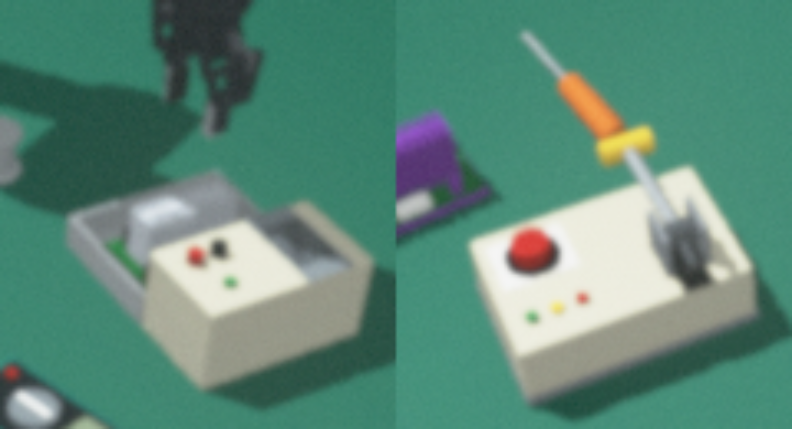

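The crops show the module lying flat in the tray with its heatsink at (165,225), and the lever down with its handle at (627,146). Next I go to the lever.

```bash
for i in 1 2 3; do python3 -m jog '[[0,0,-1,0,0,0,0.5],[0,0,-1,0,0,0,0.5],[0,0,-1,0,0,0,0.5],[0,0,-1,0,0,0,0.5],[0,0,-1,0,0,0,0.5]]' >/dev/null; done; python3 -m jog '[[0,0,-1,0,0,0,0.5],[0,0,-1,0,0,0,0.5],[0,0,-1,0,0,0,0.5],[0,0,-0.11,0,0,0,0.5],[0,0,0,0,0,0,0.5]]' | grep -E "contact|pos|open"; python3 plan.py ".5284,-.2333,.17" 1.443
python3 - <<'E'
from h import *
d=grab("scene","7"); t=grab("top","7"); Y=((20,150,60),(32,255,255))
a=blobs(t,*Y,(500,280,600,380)); b=blobs(d,*Y,(180,280,360,480))
print([cen(c) for c in a],tri(t,cen(a[0]),d,cen(b[0])),onz(t,cen(a[0]),.0745),onz(d,cen(b[0]),.0745))
E
```

```text
tool_pos: [0.5885, 0.2858, 0.162]
contact_force: [0.1, 0.2, -0.6]
opening: 0.0635
t 20.05 pos [0.5885 0.2858 0.162 ] tilt 0.00deg yaw 1.441 q6 -1.10 F [ 0.1  0.2 -0.6] | turn -0.02 shift [ -0.22 -17.42  -0.27]
[(370.12198067632846, 245.51690821256034)] [ 0.52823769 -0.23403318  0.08149171] [ 0.52939208 -0.23402686  0.0745    ] [ 0.52024896 -0.23229284  0.0745    ]
```

```bash
for i in 1 2 3; do python3 -m jog '[[0,0,0,-0.01,-0.97,-0.01,0.5],[0,0,0,-0.01,-0.97,-0.01,0.5],[0,0,0,-0.01,-0.97,-0.01,0.5],[0,0,0,-0.01,-0.97,-0.01,0.5],[0,0,0,-0.01,-0.97,-0.01,0.5]]' >/dev/null; done; python3 -m jog '[[0,0,0,-0.01,-0.97,0,0.5],[0,0,0,-0.01,-0.97,0,0.5],[0,0,0,-0.01,-0.97,0,0.5],[0,0,0,0,0,0,0.5],[0,0,0,0,0,0,0.5]]' | grep -E "contact|pos|open"; python3 plan.py ".529,-.2335,.053" 1.443
```

```text
tool_pos: [0.5268, -0.2339, 0.1664]
contact_force: [0.0, -0.2, -0.3]
opening: 0.064
t 22.65 pos [ 0.5268 -0.2339  0.1664] tilt 0.03deg yaw 1.442 q6 -1.99 F [ 0.  -0.2 -0.3] | turn -0.01 shift [-0.07  0.02  3.78]
```

```bash
python3 -m jog '[[0,0,0,-0.07,0.02,1,0.5],[0,0,0,0,0,1,0.5],[0,0,0,0,0,1,0.5],[0,0,0,0,0,0.5,0.5],[0,0,0,0,0,0.28,0.5]]' | grep -E "contact|pos|open"; python3 -m jog '[[0,0,0,0,0,0,0.5],[0,0,0,0,0,0,-1],[0,0,0,0,0,0,-1],[0,0,0,0,0,0,-1],[0,0,0,0,0,0,-1]]' 25; python3 plan.py ".529,-.2335,.053" 1.443
python3 - <<'E'
from h import *
d=grab("scene","8"); b=d["img"][190:320,130:270,::-1]; cv2.imwrite("pics/c8.png",cv2.resize(b,None,fx=4,fy=4))
E
```

```text
tool_pos: [0.529, -0.2334, 0.0526]
contact_force: [-0.3, -0.3, -0.2]
opening: 0.0643
t: 23.9
tool_pos: [0.5299, -0.2341, 0.0547]
tool_rot: [0.202, 3.133, 0.0]
contact_force: [-1.3, 3.1, 6.2]
opening: 0.0435
grip_force: 27.6
t 23.90 pos [ 0.5299 -0.2341  0.0547] tilt 0.11deg yaw 1.442 q6 -1.99 F [-1.3  3.1  6.2] | turn -0.01 shift [0.03 0.02 0.06]
```

View pics/c8.png

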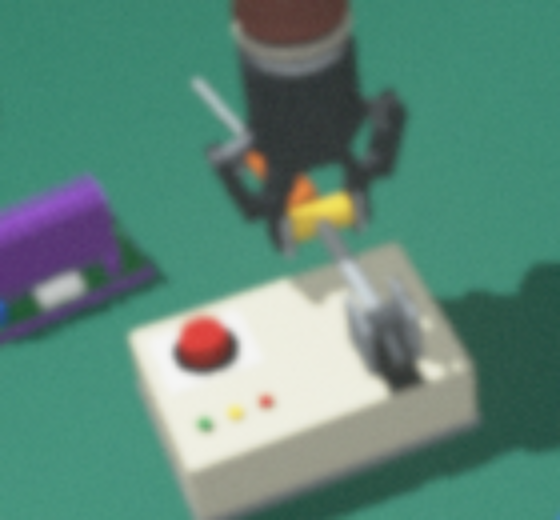

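The crop shows the fingers pinching both ends of the yellow handle at (325,213). Next I raise it along the arc.

```bash
python3 -m jog '[[0,0,0,0,0,-0.35,-1],[0,0,0,0,0,-0.35,-1],[0,0,0,-0.12,0,-0.69,-1],[0,0,0,-0.24,0,-0.66,-1],[0,0,0,-0.35,0,-0.6,-1]]' | grep -E "contact|pos|open"; python3 -m jog '[[0,0,0,-0.45,0,-0.53,-1],[0,0,0,-0.27,0,-0.23,-1],[0,0,0,-0.26,0,-0.22,-1],[0,0,0,-0.3,0,-0.19,-1],[0,0,0,0,0,0,-1]]'| grep -E "contact|pos|open"; python3 plan.py ".601,-.2428,.176"
```

```text
tool_pos: [0.5498, -0.2367, 0.1336]
contact_force: [1.1, -0.2, -5.6]
opening: 0.0434
tool_pos: [0.5893, -0.242, 0.1687]
contact_force: [-2.9, 0.6, 2.7]
opening: 0.0434
t 25.20 pos [ 0.5893 -0.242   0.1687] tilt 0.12deg yaw 1.443 q6 -1.95 F [-2.9  0.6  2.7] | turn -0.00 shift [-0.39  0.02 -0.24]
```

```bash
python3 -m jog '[[0,0,0,-0.31,0,-0.16,-1],[0,0,0,0,0,0,-1]]' | grep -E "contact|pos"; python3 -m jog '[[0,0,0,-0.22,0,-0.09,-1],[0,0,0,0,0,0,-1]]'| grep -E "contact|pos|open"; python3 -m jog '[[0,0,0,-0.1,0,-0.03,-1],[0,0,0,0,0,0,-1],[0,0,0,0,0,0,-1]]'| grep -E "contact|pos|open"
python3 - <<'E'
from h import *
d=grab("scene","9"); print([cen(c) for c in blobs(d,(20,150,60),(32,255,255),(250,280,360,480))])
E
```

```text
tool_pos: [0.5984, -0.2432, 0.1732]
contact_force: [-1.6, -0.9, 2.4]
tool_pos: [0.6044, -0.244, 0.1757]
contact_force: [-3.2, -0.5, 2.5]
opening: 0.0436
tool_pos: [0.607, -0.2444, 0.1767]
contact_force: [-4.8, -1.0, 6.0]
opening: 0.0433
[(216.16203703703704, 225.84027777777777)]
```

```bash
python3 -m jog '[[0,0,0,0.2,0,0.07,-1],[0,0,0,0.08,0,0.03,-1],[0,0,0,0,0,0,-1]]' | grep -E "contact|pos"; python3 -m jog '[[0,0,0,0,0,0,0],[0,0,0,0,0,0,0.2],[0,0,0,0,0,0,0.4],[0,0,0,0,0,0,0.4],[0,0,0,0,0,0,0.4]]' 20| grep -E "contact|pos|open"
python3 - <<'E'
from h import *
d=grab("scene","10"); print([cen(c) for c in blobs(d,(20,150,60),(32,255,255),(250,280,360,480))])
E
```

```text
tool_pos: [0.5992, -0.2433, 0.1733]
contact_force: [1.2, -3.3, 1.3]
tool_pos: [0.5984, -0.2428, 0.1728]
contact_force: [-0.7, 0.5, -0.2]
opening: 0.0599
[(214.0269151138716, 225.6438923395445)]
```

The handle is back at (214.0, 225.6), exactly its latched pixel from the start, with the fingers open. Next I retreat upward and check.

```bash
python3 -m jog '[[0,0,0,0,0,-0.4,0.5],[0,0,0,0,0,-0.8,0.5],[0,0,0,0,0,-1,0.5],[0,0,0,0,0,-1,0.5],[0,0,0,0,0,-1,0.5]]'>/dev/null; python3 -m jog '[[0,0,0,0,0.8,0,0.5],[0,0,0,0,0.8,0,0.5],[0,0,0,0,0.8,0,0.5],[0,0,0,0,0,0,0.5],[0,0,0,0,0,0,0.5]]' | grep -E "t:|contact|pos"
python3 - <<'E'
from h import *
d=grab("scene","11"); print([cen(c) for c in blobs(d,(20,150,60),(32,255,255),(250,280,360,480))]); cv2.imwrite("pics/c11.png",cv2.resize(d["img"][:,:,::-1],(800,600),interpolation=cv2.INTER_CUBIC))
E
```

```text
t: 28.42
tool_pos: [0.6077, -0.1711, 0.2983]
tool_rot: [-0.2, -3.134, 0.0]
contact_force: [-0.1, -0.5, -0.1]
[(213.98322851153037, 225.65199161425576)]
```

View pics/c11.png

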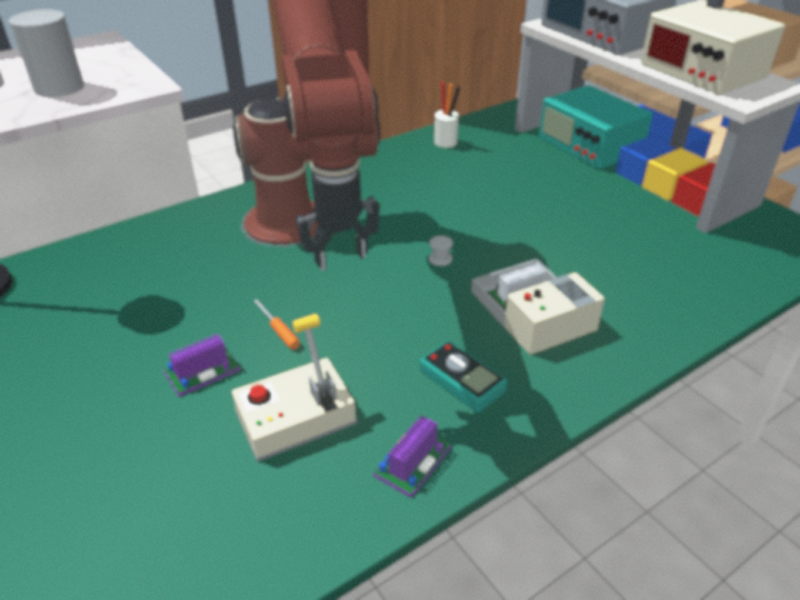

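The picture shows the lever latched up with its handle at (307,322), and the module in the bay at (525,280). The meter, spool and screwdriver are where they started, and the arm is clear.

```bash
python3 -c "from station import finish_job; print(finish_job())"
```

```text
the job is handed in; nothing more can be done
None
```

The job is done and handed in at about 28 s: I pressed the button and the lever dropped, set the module flat in the bay and let go, then latched the lever back up; the last picture shows the meter, spool and screwdriver where they started.

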